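# Fasten the undone quarter-turn stud on the measuring unit's cover

### The job

The access cover of the low grey measuring unit is held by three quarter-turn wing studs; two are fastened and one has been left undone, standing higher than the others with its wing across theirs. Press the undone stud's head fully down, turn it a quarter turn clockwise (seen from above) until its cam catches with the wing along the unit's long side, and let go. Leave the two fastened studs fastened.

Things in the scene. Friction and masses are not known exactly. Their poses are not given: they have to be found in the camera images.
- unit: Low grey steel box with an aluminium cover, 230 mm (its x) by 330 mm (its y, long side) by 75 mm high; it stands firm. Origin: centre of its underside. On the cover: three like wing studs at (-60, 100), (-60, -100) and (60, 0) mm; a round black knob, 34 wide, 22 high, near the +x -y corner; a steel probe, 50 wide, 46 high, near the +x +y corner.
- loose_stud_grip (a point): Undone stud's head, moves with it: steel disc 54 mm wide, 5 thick, with an upright black wing (the grip) 46 long, 13 thick, 29 high. Point on the upright axis, 21 mm above the disc's top, 8 below the wing's top; x along the wing, y across it, z up. At the start 39 mm above the cover, the disc's underside 13. A fastened stud is 6.5 mm lower, its wing along the unit's y.
- loose_stud_press (a joint): How far that head is pressed down, m: 0 up, 0.0125 bottom stop. Its spring pushes up with 3 N at the top, 7 N at the bottom. It can turn only while pressed at least 0.0105. Let go at the end of the turn, it springs back up to about 0.0065: the cam has caught and it cannot turn back.
- loose_stud_turn (a joint): Turn of that head, rad, growing clockwise from above: 0 to 0.06 at the start (undone, wing along the unit's x), 1.57 = quarter turn, a hard stop (wing along the unit's y). The cam catches from about 1.35 on. Turns easily once pressed (under 0.1 N m) and stays where it is left.
- near_stud_turn (a joint): Turn of the first fastened stud, rad, same meaning: about 1.5 = fastened. To be left so.
- far_stud_turn (a joint): Turn of the second fastened stud, rad, same meaning: about 1.5 = fastened. To be left so.

How it is judged:
By the outcome, as a careful person would: the job done as asked, in the order asked, and still so for the second after the job is handed in, with the robot touching nothing.
It also fails if it takes over 35 s, if anything falls off the work surface, if the arm or the gripper's body presses on something with over 40 N, if the wrist force passes 120 N, or if a joint passes its speed limit or range.

### The arm

A 6-joint arm with a two-finger parallel gripper is mounted at the origin on the work surface. World frame = base frame: x ahead of the robot, y to its left, z up, the work surface at z = 0. Lengths are in mm, angles in rad, forces in N, time in s.
With the tool pointing down it reaches from about 350 to 875 mm from the base axis. Payload 4.2 kg.
Tool frame: the origin (TCP) lies between the finger pads; the fingertips stand 25 mm ahead of it and the grasp point (between the pads) lies 6 mm ahead of it; z points along the fingers, y is the line along which they close (so a half turn about z gives the same grasp; the last joint's range is limited). The gripper opens to 85 mm and grips with 20 to 120 N. Pads are 22 mm wide; open, the fingers measure 114 mm over their backs; the gripper's body (76 mm by 85 mm) begins 54 mm behind the grasp point. The pads swing forward as they close: fully open they stand 13 mm farther back than shut.
Start: joints at [0.259, 0.385, 0.008, 0, -1.194, -0.259], TCP at [624.979, 0.025, 256.312] pointing down, gripper open.
Joint ranges: [-3.14, 3.14], [-1.21, 2.06], [-1.07, 1.41], [-3.16, 2.05], [-2.99, -0.16], [-3.1, 3.1]. Speed limits (rad/s): [2.79, 2.79, 3.14, 3.14, 3.14, 3.14].

### API

Orientations are given as a unit quaternion [x, y, z, w].
In Python, from bench import read_state, get_image, job_done gives the robot as it stands.
- The arm moves only by the tool play_rows, never from a script. Its argument "series" is a list of rows, each a list of 6 numbers: the shift along the world's x, y, z in mm, then the turn, a rotation vector about the world's x, y, z in units of 6 degrees (1.0 is 6 degrees). A call has 1 to 20 rows; each row shifts and turns the commanded pose from where the row before left it; what a row does not reach is not made up. A row lasts 1/12 s, in which the tool goes at most 41.7 mm and 7.16 degrees, less where a joint would pass 70% of its speed; a pose out of reach is approached as far as the arm can. A call is refused whole if a number of a shift passes 41.7 or a number of a turn 1, either way. A call with a gripper value outside its range is refused whole. "gripper" is the opening, from 0 (shut) to 1 (fully open), set as the call begins (left out, the last holds). The fingers move at their own pace and stop on an object; the grip force is fixed at half the most. Time passes only in rows, so rows that do not move let the fingers close. It gives the time, the measured TCP pose, the force, the opening and the grip force at its end, in the units of the state.
- read_state(): the state, without advancing time (a new reading comes with each control period).
- get_image(name): name is "scene" or "side" or "wrist"; returns a dict with "image" (400x640x3 uint8, red, green, blue), "fx", "fy", "cx", "cy" (pixels), "dist_coeffs" ([k1, k2, p1, p2, k3] as OpenCV has them; the pictures are not rectified), "eye" and "rotation" of the camera in the world. Camera axes: x right, y down, z forward; pixel columns grow to the right and rows downward; lengths in mm; the calibration is good to about 2 mm. A picture is of the moment at which its call begins. There is no depth.
- job_done(): hands the job in; it is judged then, once.
The state is a dict: "clock": time; "joints": joint angles; "joint_vel": joint speeds; "joint_efforts": joint torques, N m; "position": TCP position; "ee_rot": TCP orientation; "contact_force": force on the tool from outside, world axes, zero at the start; "wrist_torque": the same for the moment, N m; "gripper_width": finger opening in mm; "grasp_force": force on a finger pad.
Only numpy, scipy, OpenCV 4.12 (cv2) and the standard library are available. Lean on these libraries where they do the work, as an engineer would, in place of code of your own. Each camera call takes 0.05 s, during which the arm holds its last target. There are 200 camera calls.

## Working session

There is one attempt and no reset: what is moved stays moved. The work goes in short steps, Python scripts to look and compute and a tool call to move; the robot and the scene stay as the last step left them, time stands still between calls to the robot, and variables do not carry over. Pictures are saved under pics/ and viewed, at most 10 in all, crops included, and the job is handed in when it is done.

Besides the shell and the picture viewer there is one more tool, called after ">>>" as name(argument=value, ...) on one line, values as JSON. play_rows: Moves the arm, as the interface text tells. Its arguments: {"type":"object","properties":{"series":{"type":"array","items":{"type":"array","items":{"type":"number"}}},"gripper":{"type":"number"}},"required":["series"]}

```bash
mkdir -p pics
cat > h.py <<'E'
import numpy as np, cv2
from bench import read_state, get_image, job_done
def snap(n,f):
    d=get_image(n); cv2.imwrite('pics/'+f,cv2.cvtColor(d['image'],cv2.COLOR_RGB2BGR))
    np.savez('pics/'+f+'.npz',**{k:np.array(v) for k,v in d.items()}); return d
def onplane(d,uv,z):
    K=np.array([[d['fx'],0,d['cx']],[0,d['fy'],d['cy']],[0,0,1]],float)
    p=cv2.undistortPoints(np.array([uv],float).reshape(-1,1,2),K,np.array(d['dist_coeffs'],float)).reshape(-1,2)
    r=np.c_[p,np.ones(len(p))]@np.array(d['rotation']).T; e=np.array(d['eye'])
    return e+r*((np.array(z)-e[2])/r[:,2])[:,None]
E
python3 - <<'E'
from h import *
for n in ('scene','wrist','side'):
    d=snap(n,n+'0.png'); print(n,d['eye'],np.round(d['rotation'],3).tolist(),d['fx'])
a=[cv2.imread(f'pics/{n}0.png') for n in ('scene','wrist')]
s=read_state(); print(s['ee_rot'],s['contact_force'],s['clock'])
E
```

```text
scene [ 919.27143679 -211.27762694  575.97089032] [0.819, 0.453, -0.178, -0.304] 369.11672620694327
wrist [624.86739712 -80.23139202 373.43036326] [0.001, 0.987, 0.159, -0.001] 298.994083998667
side [504.93699616 454.96074864 594.62892613] [-0.031, 0.935, -0.353, 0.021] 408.643567919709
[-7.07081282e-01  7.07131758e-01  5.53279696e-04 -6.56635053e-04] [-0.1608433  -0.73479534 -0.44441265] 0.15
```

View pics/scene0.png

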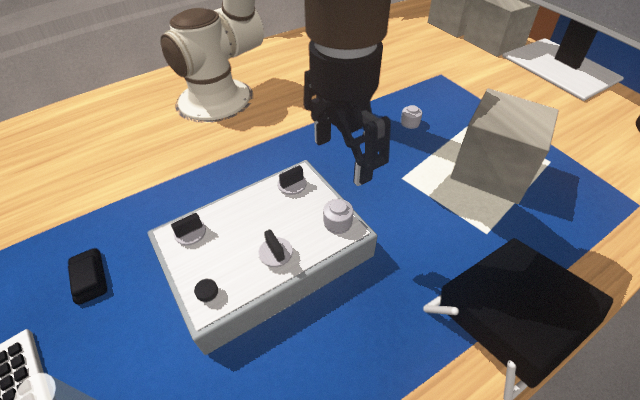

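View pics/wrist0.png

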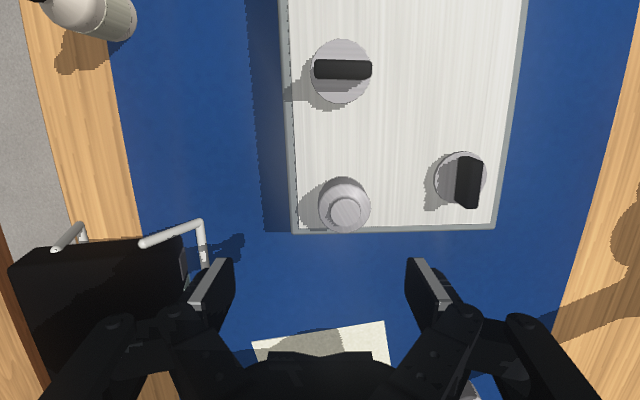

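Wrist picture: undone stud at about (342,70), its wing across the unit; fastened stud at (462,180); probe at (344,205); cover corners (298,231) and (493,225). The scene picture agrees: undone stud at (274,247).

```bash
sed -i "s/np.array(d\['rotation'\]).T/Rotation.from_quat(d['rotation']).as_matrix().T/; 1a from scipy.spatial.transform import Rotation" h.py
python3 - <<'E'
from h import *
a=cv2.imread('pics/wrist0.png')[25:115,290:390]; b=cv2.imread('pics/scene0.png')[215:285,235:315]; 
cv2.imwrite('pics/c0.png',np.hstack([cv2.resize(a,(400,360),interpolation=2),cv2.resize(b,(400,360),interpolation=2)]))
d=dict(np.load('pics/wrist0.png.npz')); 
print(onplane(d,[(298,231),(493,225),(284,0),(527,0)],[75]*4).round(1))
print(onplane(d,[(342,70.5)],[93]).round(1), onplane(d,[(343,69)],[122]).round(1))
d=dict(np.load('pics/scene0.png.npz'));
print(onplane(d,[(150,234),(306,162),(375,237),(200,334)],[75]*4).round(1))
E
```

```text
[[ 647.6   53.3   75. ]
 [ 432.9   47.2   75. ]
 [ 655.2 -167.    75. ]
 [ 437.2 -171.4   75. ]]
[[ 604.5 -106.8   93. ]] [[ 605.8 -105.2  122. ]]
[[ 448.2 -271.1   75. ]
 [ 438.8   46.5   75. ]
 [ 658.8   50.2   75. ]
 [ 661.8 -257.5   75. ]]
```

View pics/c0.png

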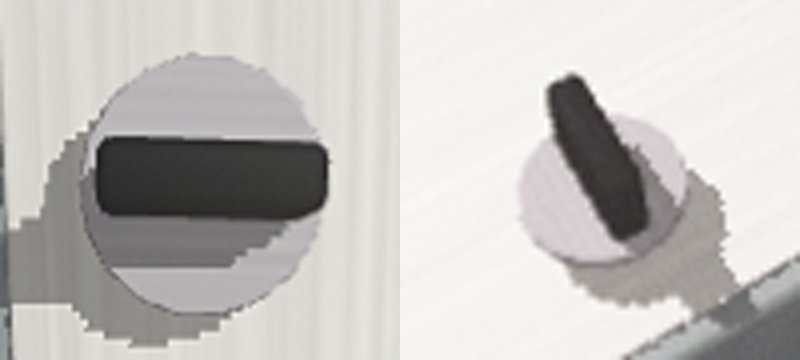

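The undone stud measures about (605, -107), with disc top z = 93 and wing along world x. Unit yaw is about +1.6°. I'll turn the tool +90° above the stud and check from there.

>>> play_rows(series=[[-1.3, -7.1, -4, 0, 0, 1], [-1.3, -7.1, -4, 0, 0, 1], [-1.3, -7.1, -4, 0, 0, 1], [-1.3, -7.1, -4, 0, 0, 1], [-1.3, -7.1, -4, 0, 0, 1], [-1.3, -7.1, -4, 0, 0, 1], [-1.3, -7.1, -4, 0, 0, 1], [-1.3, -7.1, -4, 0, 0, 1], [-1.3, -7.1, -4, 0, 0, 1], [-1.3, -7.1, -4, 0, 0, 1], [-1.3, -7.1, -4, 0, 0, 1], [-1.3, -7.1, -4, 0, 0, 1], [-1.3, -7.1, -4, 0, 0, 1], [-1.3, -7.1, -4, 0, 0, 1], [-1.3, -7.1, -4, 0, 0, 1], [0, 0, 0, 0, 0, 0], [0, 0, 0, 0, 0, 0]], gripper=1)

```text
clock: 1.57
position: [605.2, -106.7, 195.9]
ee_rot: [1.0, -0.002, -0.001, 0.0]
contact_force: [0.2, 0.7, 0.4]
gripper_width: 85.5
grasp_force: 0.0
```

Run:
```python
from h import *
d=snap('wrist','w1.png'); s=read_state(); print(s['position'],Rotation.from_quat(s['ee_rot']).as_matrix().round(3),s['joints'],s['clock'])
print(d['eye'])
e=snap('side','s1.png')
cv2.imwrite('pics/w1v.png',cv2.imread('pics/w1.png'))
```

```text
[ 605.51437043 -106.39904955  196.23165132] [[ 1.    -0.003 -0.   ]
 [-0.003 -1.    -0.   ]
 [-0.     0.    -1.   ]] [ 8.89962874e-02  4.14003409e-01 -1.03969471e-01 -1.94445339e-05
 -1.05302145e+00  1.47910649e+00] 1.6167
[ 686.22875312 -106.46015584  313.9655032 ]
```

View pics/w1.png

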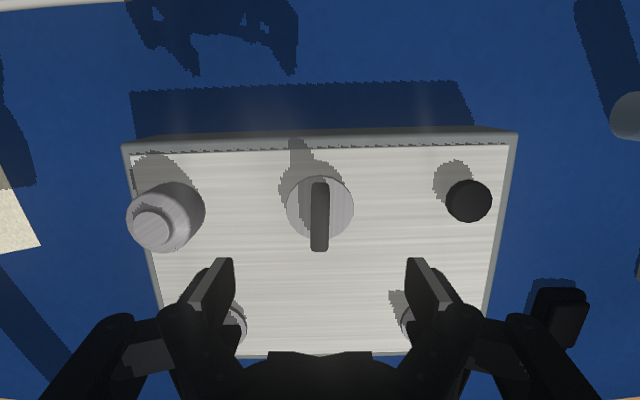

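View pics/s1.png

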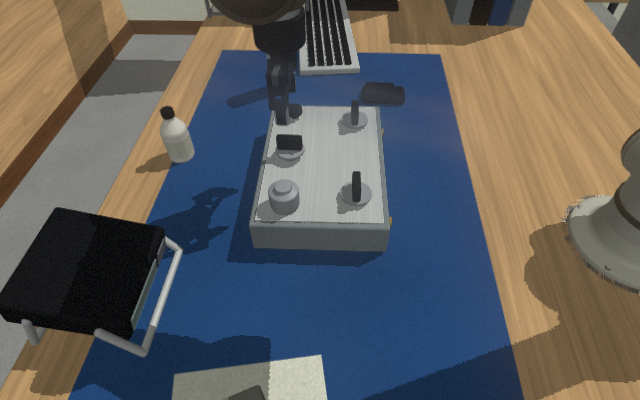

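The wrist picture shows the wing centred between the fingers: wing spans cols 311–329 and rows 182–251, disc centre about (320,208).

Run:
```python
from h import *
d=dict(np.load('pics/w1.png.npz'))
print(onplane(d,[(320,208),(286.5,208),(353.5,208),(320,175),(320,241)],[93]*5).round(1))
print(onplane(d,[(311,182),(329,182),(311,251),(329,251)],[122]*4).round(1))
print(onplane(d,[(133,155),(508,143),(122,145),(517,132)],[75]*4).round(1))
```

```text
[[ 606.8 -106.4   93. ]
 [ 606.9  -80.1   93. ]
 [ 606.7 -132.7   93. ]
 [ 633.3 -106.5   93. ]
 [ 578.2 -106.3   93. ]]
[[ 635.5 -100.5  122. ]
 [ 635.5 -112.5  122. ]
 [ 584.4  -99.8  122. ]
 [ 584.4 -112.8  122. ]]
[[ 646.9   46.5   75. ]
 [ 655.4 -258.6   75. ]
 [ 655.2   54.3   75. ]
 [ 664.3 -264.5   75. ]]
```

The stud axis is at (606, -106.5), and the sizes match: disc about 53, wing 12 thick. I'll go down to TCP z = 121.

>>> play_rows(series=[[0.7, 0, -15, 0, 0, 0], [0, 0, -15, 0, 0, 0], [0, 0, -15, 0, 0, 0], [0, 0, -12, 0, 0, 0], [0, 0, -10, 0, 0, 0], [0, 0, -8, 0, 0, 0], [0, 0, 0, 0, 0, 0], [0, 0, 0, 0, 0, 0]])

```text
clock: 2.33
position: [606.4, -106.4, 121.3]
ee_rot: [1.0, 0.0, -0.0, 0.0]
contact_force: [-0.0, -0.1, 0.1]
gripper_width: 85.3
grasp_force: 0.0
```

>>> play_rows(series=[[0, 0, 0, 0, 0, 0], [0, 0, 0, 0, 0, 0], [0, 0, 0, 0, 0, 0], [0, 0, 0, 0, 0, 0], [0, 0, 0, 0, 0, 0], [0, 0, 0, 0, 0, 0], [0, 0, 0, 0, 0, 0], [0, 0, 0, 0, 0, 0], [0, 0, 0, 0, 0, 0], [0, 0, 0, 0, 0, 0], [0, 0, 0, 0, 0, 0], [0, 0, 0, 0, 0, 0]], gripper=0)

```text
clock: 3.33
position: [606.3, -106.6, 121.5]
ee_rot: [1.0, 0.0, 0.0, 0.0]
contact_force: [0.2, -1.4, 2.6]
gripper_width: 12.2
grasp_force: 61.9
```

>>> play_rows(series=[[0, 0, -2, 0, 0, 0], [0, 0, -2, 0, 0, 0], [0, 0, -2, 0, 0, 0], [0, 0, -2, 0, 0, 0], [0, 0, -2, 0, 0, 0], [0, 0, -1, 0, 0, 0], [0, 0, -0.7, 0, 0, 0], [0, 0, 0, 0, 0, 0], [0, 0, 0, 0, 0, 0], [0, 0, 0, 0, 0, 0]])

```text
clock: 4.17
position: [606.3, -106.6, 110.0]
ee_rot: [1.0, 0.0, 0.0, 0.0]
contact_force: [-1.1, -0.3, 4.9]
gripper_width: 12.3
grasp_force: 62.3
```

>>> play_rows(series=[[0, 0, -0.5, 0, 0, 0], [0, 0, -0.5, 0, 0, 0], [0, 0, -0.4, 0, 0, 0], [0, 0, 0, 0, 0, 0], [0, 0, 0, 0, 0, 0], [0, 0, 0, 0, 0, 0]])

```text
clock: 4.67
position: [606.4, -106.6, 109.2]
ee_rot: [1.0, 0.0, 0.0, 0.0]
contact_force: [-1.3, -0.3, 7.6]
gripper_width: 12.1
grasp_force: 62.8
```

>>> play_rows(series=[[0, 0, 0, 0, 0, -0.5], [0, 0, 0, 0, 0, -0.8], [0, 0, 0, 0, 0, -0.8], [0, 0, 0, 0, 0, -0.8], [0, 0, 0, 0, 0, -0.8], [0, 0, 0, 0, 0, -0.8], [0, 0, 0, 0, 0, -0.5], [0, 0, 0, 0, 0, 0], [0, 0, 0, 0, 0, 0]])

```text
clock: 5.42
position: [606.3, -106.7, 109.2]
ee_rot: [0.966, -0.259, 0.0, 0.0]
contact_force: [-1.8, -1.0, 8.1]
gripper_width: 12.2
grasp_force: 62.8
```

Run:
```python
from h import *
s=read_state(); print(s['position'],Rotation.from_quat(s['ee_rot']).as_euler('ZYX',degrees=True),s['contact_force'],s['wrist_torque'])
```

```text
[ 606.31912253 -106.7138602   109.15110162] [-2.99823220e+01 -4.18684536e-02  1.79984034e+02] [-1.7971375  -1.0146768   8.11027585] [-0.39104324  0.58197927 -0.0289887 ]
```

Turning freely (30°, 0.03 N·m). I'll carry on to about 87°.

>>> play_rows(series=[[0, 0, 0, 0, 0, -0.5], [0, 0, 0, 0, 0, -0.9], [0, 0, 0, 0, 0, -1], [0, 0, 0, 0, 0, -1], [0, 0, 0, 0, 0, -1], [0, 0, 0, 0, 0, -1], [0, 0, 0, 0, 0, -1], [0, 0, 0, 0, 0, -1], [0, 0, 0, 0, 0, -0.9], [0, 0, 0, 0, 0, -0.7], [0, 0, 0, 0, 0, -0.5], [0, 0, 0, 0, 0, 0], [0, 0, 0, 0, 0, 0]])

```text
clock: 6.5
position: [606.1, -106.8, 109.2]
ee_rot: [0.725, -0.688, 0.0, 0.0]
contact_force: [-2.4, -1.8, 9.1]
gripper_width: 11.5
grasp_force: 62.8
```

Run:
```python
from h import *
s=read_state(); print(s['position'],Rotation.from_quat(s['ee_rot']).as_euler('ZYX',degrees=True),s['contact_force'],s['wrist_torque'])
```

```text
[ 606.14619928 -106.8375426   109.16316976] [-8.69811721e+01 -4.44364214e-02 -1.79998522e+02] [-2.3923405  -1.81901481  9.11617926] [-0.52065259  0.71829974  0.00568824]
```

>>> play_rows(series=[[0, 0, 0, 0, 0, -0.25], [0, 0, 0, 0, 0, 0], [0, 0, 1, 0, 0, 0], [0, 0, 1.5, 0, 0, 0], [0, 0, 1.5, 0, 0, 0], [0, 0, 1, 0, 0, 0], [0, 0, 0, 0, 0, 0], [0, 0, 0, 0, 0, 0], [0, 0, 0, 0, 0, 0]])

```text
clock: 7.25
position: [606.1, -106.8, 113.2]
ee_rot: [0.716, -0.698, 0.0, 0.0]
contact_force: [-1.2, -3.7, 4.7]
gripper_width: 11.7
grasp_force: 62.4
```

Run:
```python
from h import *
s=read_state(); print(s['position'],Rotation.from_quat(s['ee_rot']).as_euler('ZYX',degrees=True),s['contact_force'],s['wrist_torque'])
```

```text
[ 606.10490734 -106.81304999  113.24119443] [-8.84885569e+01 -2.91083599e-02  1.79986118e+02] [-1.21008396 -3.67407496  4.71933349] [-1.04084217  0.32500273  0.01146248]
```

>>> play_rows(series=[[0, 0, 0, 0, 0, 0], [0, 0, 0, 0, 0, 0], [0, 0, 0, 0, 0, 0], [0, 0, 0, 0, 0, 0], [0, 0, 0, 0, 0, 0], [0, 0, 0, 0, 0, 0], [0, 0, 0, 0, 0, 0], [0, 0, 0, 0, 0, 0], [0, 0, 5, 0, 0, 0], [0, 0, 10, 0, 0, 0], [0, 0, 15, 0, 0, 0], [0, 0, 20, 0, 0, 0], [0, 0, 20, 0, 0, 0], [0, 0, 20, 0, 0, 0], [0, 0, 20, 0, 0, 0], [0, 0, 20, 0, 0, 0], [0, 0, 0, 0, 0, 0], [0, 0, 0, 0, 0, 0]], gripper=1)

```text
clock: 8.75
position: [606.8, -106.4, 245.6]
ee_rot: [0.716, -0.698, 0.001, -0.002]
contact_force: [0.1, -0.2, -0.6]
gripper_width: 85.4
grasp_force: 0.0
```

Run:
```python
from h import *
snap('scene','sc2.png'); snap('side','s2.png'); snap('wrist','w2.png')
a=cv2.imread('pics/sc2.png')[150:350,130:390]; b=cv2.imread('pics/s2.png')[90:250,240:400]
cv2.imwrite('pics/c2.png',np.hstack([cv2.resize(a,(450,400)),cv2.resize(b,(350,400))]))
```

```text
(no output)
```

View pics/c2.png

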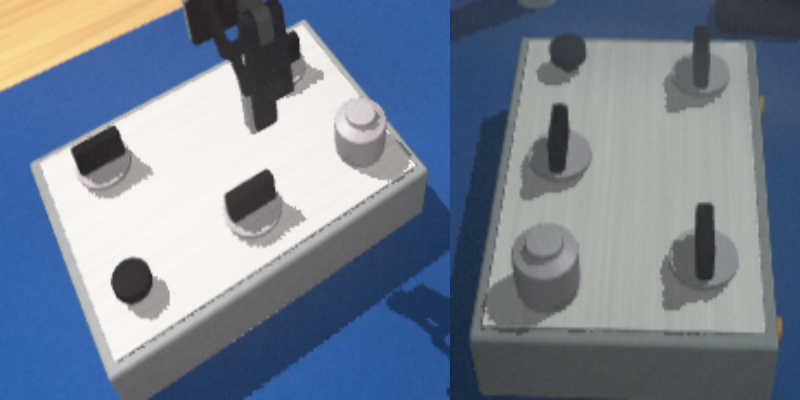

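All three wings now lie along the long side (the turned one is at crop (252,205) and (560,150)). I'll check quickly that the disc height fits a caught stud (disc top 86.5) and not an undone one (93).

Run:
```python
from h import *
for n in ('scene','side','wrist'):
    print(n)
a=cv2.imread('pics/w2.png')[0:150,260:420]; b=cv2.imread('pics/sc2.png')[210:285,235:315]; c=cv2.imread('pics/s2.png')[120:170,262:318]
cv2.imwrite('pics/c3.png',np.hstack([cv2.resize(x,(400,375),interpolation=2) for x in (b,c)]))
for f,uv in (('sc2.png',(130+253*260/450,150+211*.5)),('s2.png',(240+110*160/350,90+157*.4))):
    d=dict(np.load('pics/'+f+'.npz'))
    for z in (86.5,93): print(f,z,onplane(d,[uv],[z]).round(1))
```

```text
scene
side
wrist
sc2.png 86.5 [[ 610.1 -108.1   86.5]]
sc2.png 93 [[ 614.2 -109.5   93. ]]
s2.png 86.5 [[ 604.  -101.7   86.5]]
s2.png 93 [[602.7 -94.6  93. ]]
```

View pics/c3.png

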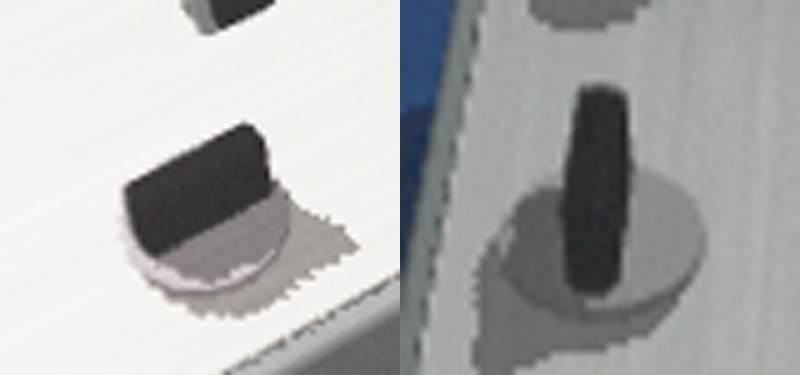

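The disc position agrees with the lower, caught height: z = 86.5 gives near (606, -106.5), while 93 is clearly off. The wing is along the long side and the gripper is clear.

```bash
python3 -c "
from bench import job_done; print(job_done())"
```

```text
the job is handed in; nothing more can be done
None
```

The undone stud was pressed down, turned a quarter turn clockwise and let go; the final pictures show it at the lower, caught height with its wing along the long side and the other two studs still fastened. I handed the job in at about 9 s, and no verdict came back.

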